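Roll the green sample tin up the ramp into its cradle

TASK

In the paint lab, push the sample tin with the green band up its lane of the sloped ramp with your fingertips, staying behind it until it is over the crest, so that it comes to lie in the blue cradle against the end stop and cannot roll back. Do not lift it. Leave the orange-banded tin at the bottom of the other lane, and do not disturb the jar or the mixing disc.

Things in the scene. Friction and masses are not known exactly. Their poses are not given: they have to be found in the camera images.
- gutter: Fixed two-lane tin ramp: two steel gutters side by side climb at 7 degrees to a crest. Origin: floor level at the crest, midway between lanes, about 46 mm above the work surface. x: up the slope along the floor (7 degrees off level), y: left across the lanes, z: square to the floor (floor z = 0 for x < 0). Lanes centred on y = +50 and -50 mm, 74 mm wide inside, walls 14 mm high, 4 mm thick.
- ramp_low (a point): Low end of the ramp: floor level, midway between the lanes, at x = -211 mm in the frame of gutter. Here each lane has a black lip, 10 mm high and 5 mm thick, that keeps the tin from rolling out; the ramp ends behind it.
- ramp_stop (a point): Foot of the black end stops (45 mm high), midway between the lanes. From the crest to here each lane is a blue cradle 56 mm long, falling at 5 degrees. A tin lying against the stop has its centre at x = 33, z = 22 mm in the frame of gutter. Once its centre is past x = 6 mm it rolls into the cradle by itself; before that it rolls back down if let go.
- green_tin_center (a point): Centre of the sample tin to be moved: closed steel tin with broad green band, a cylinder 56 mm in diameter and 66 mm long, 0.15 to 0.31 kg, free to roll, lying on its side across one of the two lanes (either one), resting on the low lip at about x = -190, z = 28 mm in the frame of gutter. Its axis is the point's y axis.
- orange_tin_center (a point): Centre of the other tin, the same but with an orange band, lying at the low end of the other lane. It stays where it is.
- jar_center (a point): Centre (half-way up) of an upright closed amber jar, 60 mm in diameter, 85 mm high, standing loose beside the ramp. Not to be disturbed.
- disc_center (a point): Centre (half-way up) of a loose steel mixing disc lying flat beside the ramp, 56 mm in diameter with a 16 mm hub, 30 mm high in all. Not to be disturbed.
Things that resemble listed ones, but are neither listed nor needed, are in the scene too. Leave any purple or yellow look-alike of the part that bears green_tin_center alone. Of the things that look like the part that bears orange_tin_center, the middle-sized one is meant.

How it is judged:
By the outcome, as a careful person would: the job done as asked, in the order asked, and still so for the second after the job is handed in, with the robot touching nothing.
It also fails if it takes over 40 s, if anything falls off the work surface, if the arm or the gripper's body presses on something with over 40 N, if the wrist force passes 120 N, or if a joint passes its speed limit or range.

ROBOT

A 6-joint arm with a two-finger parallel gripper is mounted at the origin on the work surface. World frame = base frame: x ahead of the robot, y to its left, z up, the work surface at z = 0. Lengths are in mm, angles in rad, forces in N, time in s.
With the tool pointing down it reaches from about 275 to 1000 mm from the base axis. Payload 8.4 kg.
Tool frame: the origin (TCP) lies midway between the tips of the shut fingers; the grasp point (between the pads) lies 19 mm behind it; z points along the fingers, y is the line along which they close (so a half turn about z gives the same grasp; the last joint's range is limited). The gripper opens to 85 mm and grips with 20 to 120 N. Pads are 22 mm wide; open, the fingers measure 114 mm over their backs; the gripper's body (76 mm by 85 mm) begins 54 mm behind the grasp point. The pads swing forward as they close: fully open they stand 13 mm farther back than shut.
Start: joints at [-1.141, 0.353, 1.633, -0, 1.155, -0.002], TCP at [261.565, -567.637, 231.281] pointing down, gripper open.
Joint ranges: [-2.63, 2.63], [-0.92, 2.1], [0.06, 2.66], [-1.3, 4.44], [0, 2.69], [-3.02, 3.02]. Speed limits (rad/s): [2.22, 2.22, 2.79, 3.14, 3.14, 3.14].

INTERFACE

Orientations are given as [roll, pitch, yaw] about the fixed x, y, z axes, in that order (R = Rz(yaw) Ry(pitch) Rx(roll)).
In Python, from rig import telemetry, optics, r gives the robot as it stands.
- The arm moves only by the tool play_rows, never from a script. Its arguments are lists of equal length, an entry for each row: "dp": the shift along the tool's x, y, z in units of 40 mm (1.0 is 40 mm), a list of three; "rot": the turn, a rotation vector about the tool's x, y, z in units of 6 degrees (1.0 is 6 degrees), a list of three. In form: {"dp": [[tx, ty, tz], ...], "rot": [[ax, ay, az], ...]}. A call has 1 to 5 rows; each row is the pose to reach, as a shift and turn from the pose commanded when the call began, along the tool's axes at that moment; what a row does not reach only later rows make up. A row lasts 1/12 s, in which the tool goes at most 41.7 mm and 7.16 degrees, less where a joint would pass 70% of its speed; a pose out of reach is approached as far as the arm can. A call with a gripper value outside its range is refused whole. "fingers" is the opening, from 0 (shut) to 1 (fully open), set as the call begins (left out, the last holds). The fingers move at their own pace and stop on an object; "grip_force" is the grip in N (left out, the last holds). Time passes only in rows, so rows that repeat a pose let the fingers close. It gives the time, the measured TCP pose, the force, the opening and the grip force at its end, in the units of the state.
- telemetry.sense(): the state, without advancing time (a new reading comes with each control period).
- optics.grab_frame(name): name is "scene" or "top"; returns a dict with "color" (480x640x3 uint8, red, green, blue), "mtx" (3x3 intrinsics, pixels), "R" (3x3) and "t" (3): a world point X has camera coordinates R X + t. Camera axes: x right, y down, z forward; pixel columns grow to the right and rows downward; lengths in mm; the calibration is good to about 2 mm. A picture is of the moment at which its call begins. There is no depth.
- r.sign_off(): hands the job in; it is judged then, once.
The state is a dict: "clock": time; "qpos": joint angles; "qvel": joint speeds; "joint_efforts": joint torques, N m; "eef_pos": TCP position; "tcp_rot": TCP orientation; "contact_force": force on the tool from outside, world axes, zero at the start; "wrist_torque": the same for the moment, N m; "opening": opening from 0.0 (shut) to 1.0 (fully open); "grasp_force": force on a finger pad.
Only numpy, scipy, OpenCV 4.12 (cv2) and the standard library are available. Lean on these libraries where they do the work, as an engineer would, in place of code of your own. Each camera call takes 0.05 s, during which the arm holds its last target. There are 200 camera calls.

## Working session

There is one attempt and no reset: what is moved stays moved. The work goes in short steps, Python scripts to look and compute and a tool call to move; the robot and the scene stay as the last step left them, time stands still between calls to the robot, and variables do not carry over. Pictures are saved under pics/ and viewed, at most 10 in all, crops included, and the job is handed in when it is done.

Besides the shell and the picture viewer there is one more tool, called after "Call:" as a command line: name --argument value ..., lists and objects as JSON in quotes. play_rows: Moves the arm, as the interface text tells. Its arguments: {"type":"object","properties":{"dp":{"type":"array"},"rot":{"type":"array"},"fingers":{"type":"number"},"grip_force":{"type":"number"}},"required":["dp","rot"]}

```bash
mkdir -p pics; ls
python3 - <<'E'
from rig import telemetry, optics, r
import cv2, numpy as np, pickle
d={}
for n in ("scene","top"):
    f=optics.grab_frame(n); d[n]=f
    cv2.imwrite(f"pics/{n}0.png",f["color"][:,:,::-1])
    print(n,f["mtx"].round(1).tolist(),(-f["R"].T@f["t"]).round(0), f["R"].round(3).tolist())
pickle.dump(d,open("f0.pkl","wb"))
s=telemetry.sense();print(s)
E
```

```text
pics
scene [[582.7, 0.0, 319.3], [0.0, 582.7, 247.3], [0.0, 0.0, 1.0]] [1149.  113.  972.] [[-0.305, 0.952, -0.016], [0.783, 0.241, -0.574], [-0.542, -0.188, -0.819]]
top [[583.7, 0.0, 321.6], [0.0, 583.7, 243.9], [0.0, 0.0, 1.0]] [ 429.  -89. 1019.] [[-0.002, -1.0, -0.012], [-0.993, 0.004, -0.121], [0.121, 0.012, -0.993]]
{'clock': 0.1, 'qpos': array([-1.14142267e+00,  3.53570611e-01,  1.63403893e+00,  2.68222948e-07,
        1.15517867e+00, -2.40462468e-03]), 'qvel': array([ 2.95127755e-04, -2.85752279e-03, -2.14622691e-04, -1.08229520e-03,
        9.32919632e-04,  9.91334024e-05]), 'joint_efforts': array([ 8.50129454e-04, -6.06356692e+01, -3.42819035e+01,  1.87646106e-04,
        4.07768195e-03, -1.52173766e-05]), 'eef_pos': array([ 261.38202534, -567.27032038,  230.65082886]), 'tcp_rot': array([-3.14039710e+00, -3.12011885e-06,  4.31778170e-01]), 'contact_force': array([-0.77496466, -0.21373302,  0.26795579]), 'wrist_torque': array([ 0.00409061, -0.04259008, -0.00784517]), 'grasp_force': 0.0, 'opening': 0.9981950539101051}
```

View pics/top0.png

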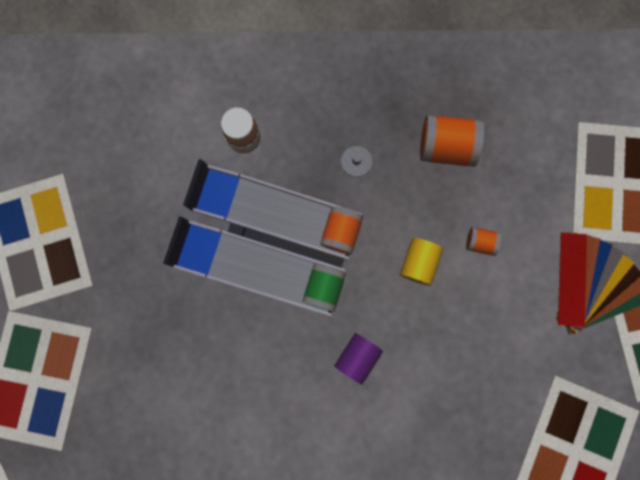

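View pics/scene0.png

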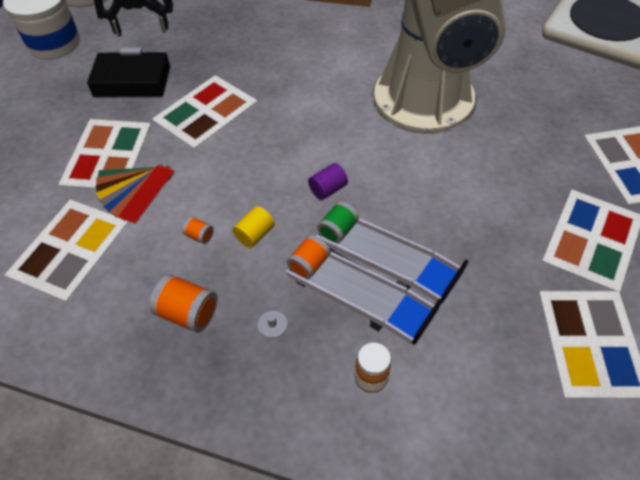

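Top view: the green-banded tin is at (324,286), at the low end of the lower lane. The orange candidates are (343,229) on the ramp, (484,241) small and (453,140) large. The middle-sized one, on the ramp, is the listed tin. Yellow (422,261) and purple (359,358) are look-alikes, to be left alone. The jar is at (239,128) and the disc at (356,161).

```bash
cat > h.py <<'E'
import numpy as np, cv2, pickle
from scipy.spatial.transform import Rotation as Ro
def ray(f,uv):
    d=np.linalg.inv(f["mtx"])@np.array([uv[0],uv[1],1.]); d=f["R"].T@d
    return -f["R"].T@f["t"], d/np.linalg.norm(d)
def onz(f,uv,z):
    c,d=ray(f,uv); return c+d*(z-c[2])/d[2]
def tri(fs,uvs):
    A=np.zeros((3,3));b=np.zeros(3)
    for f,uv in zip(fs,uvs):
        c,d=ray(f,uv);P=np.eye(3)-np.outer(d,d);A+=P;b+=P@c
    X=np.linalg.solve(A,b)
    return X,[np.linalg.norm((np.eye(3)-np.outer(d,d))@(X-c)).round(1) for c,d in (ray(f,u) for f,u in zip(fs,uvs))]
def proj(f,X):
    p=f["mtx"]@(f["R"]@np.asarray(X,float)+f["t"]); return p[:2]/p[2]
HUE={"green":(45,80),"orange":(4,14),"blue":(105,125)}
def blobs(f,col,amin=150):
    h=cv2.cvtColor(f["color"],cv2.COLOR_RGB2HSV); a,b=HUE[col]
    m=cv2.inRange(h,(a,120,50),(b,255,255))
    m=cv2.morphologyEx(m,cv2.MORPH_OPEN,np.ones((3,3)))
    cs,_=cv2.findContours(m,cv2.RETR_EXTERNAL,cv2.CHAIN_APPROX_NONE)
    out=[]
    for c in cs:
        M=cv2.moments(c)
        if M["m00"]>amin: out.append((np.array([M["m10"],M["m01"]])/M["m00"],M["m00"],c))
    return out
E
python3 - <<'E'
from h import *
d=pickle.load(open("f0.pkl","rb"))
for n in d:
    for c in HUE:
        for u,a,k in blobs(d[n],c): 
            print(n,c,u.round(1),a, cv2.boxPoints(cv2.minAreaRect(k)).round(1).tolist() if c=="blue" else "")
f=d["top"]["color"]; cr=cv2.resize(f[140:340,150:390],None,fx=3.2,fy=3,interpolation=cv2.INTER_CUBIC)
cv2.imwrite("pics/crop0.png",cv2.resize(f[150:330,150:390],(800,600),interpolation=cv2.INTER_CUBIC)[:,:,::-1])
E
```

```text
scene green [605.  261.1] 567.5 
scene green [341.3 217.6] 468.0 
scene green [125.9 138.5] 298.0 
scene green [180.4 113.5] 251.5 
scene orange [370.9 376.2] 201.0 
scene orange [569.1 317.6] 625.0 
scene orange [205.2 311.9] 324.5 
scene orange [176.6 299.9] 1390.0 
scene orange [ 39.6 259.4] 487.0 
scene orange [311.4 252.6] 600.0 
scene orange [570.8 247.6] 600.0 
scene orange [193.9 228.2] 263.0 
scene orange [ 68.5 224.5] 519.5 
scene orange [124.5 202.1] 189.5 
scene orange [113.1 178.8] 284.5 
scene orange [115.5 162.9] 185.0 
scene orange [634.2 142.5] 169.0 
scene orange [ 98.1 136.6] 348.0 
scene orange [199.5 126.1] 280.0 
scene orange [228.4 105. ] 299.0 
scene blue [619.7 366.6] 947.0 [[600.9000244140625, 348.29998779296875], [625.7000122070312, 340.8999938964844], [638.7999877929688, 384.79998779296875], [614.0999755859375, 392.20001220703125]]
scene blue [409.2 315.6] 989.5 [[386.70001220703125, 320.79998779296875], [404.5, 292.70001220703125], [431.6000061035156, 309.8999938964844], [413.70001220703125, 338.0]]
scene blue [436.5 276.2] 846.5 [[415.3999938964844, 280.
[... 975 characters left out ...]
93.79998779296875], [53.5, 435.8999938964844]]
top blue [600.2 264. ] 364.5 [[589.0, 297.79998779296875], [600.2999877929688, 241.3000030517578], [611.0999755859375, 243.39999389648438], [599.7999877929688, 300.0]]
top blue [198.3 248.8] 1371.0 [[175.60000610351562, 264.20001220703125], [189.39999389648438, 222.8000030517578], [220.89999389648438, 233.3000030517578], [207.10000610351562, 274.70001220703125]]
top blue [ 12.  221.8] 884.0 [[-6.900000095367432, 205.5], [19.0, 199.0], [28.5, 237.10000610351562], [2.5999999046325684, 243.60000610351562]]
top blue [217.1 192.7] 1310.0 [[194.8000030517578, 207.60000610351562], [208.3000030517578, 167.10000610351562], [239.5, 177.5], [226.0, 218.0]]
```

View pics/crop0.png

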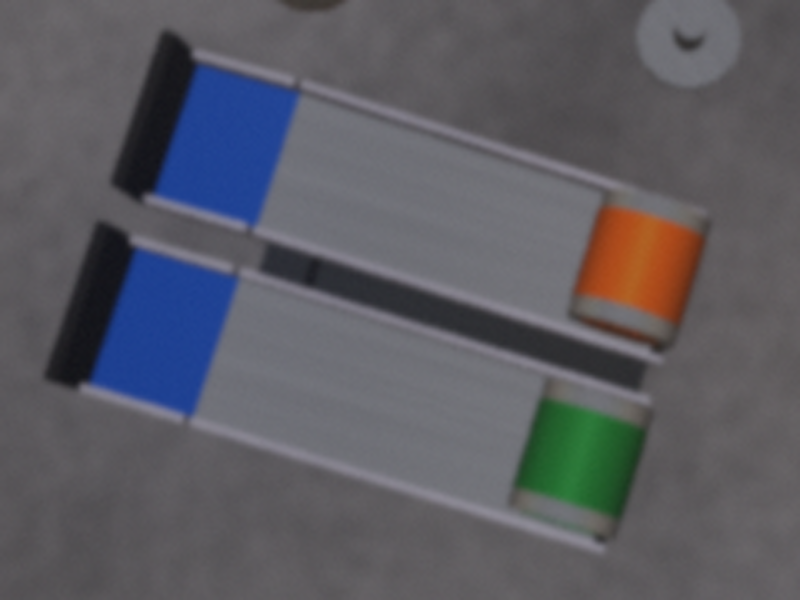

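```bash
cat >> h.py <<'E'
def plan(target_g,G,Rg,tool_now_p,tool_now_R,Rt):
    "shift and turn to reach gutter-frame point, in tool units"
    P=G+Rg@np.array(target_g,float)
    return tool_now_R.T@(P-tool_now_p)/40, np.degrees(Ro.from_matrix(tool_now_R.T@Rt).as_rotvec())/6, P
E
python3 - <<'E'
from h import *
d=pickle.load(open("f0.pkl","rb")); T,S=d["top"],d["scene"]
c2f=lambda x,y:(150+x/3.3333-.35,150+y/3.3333-.35)
cr=[onz(T,c2f(*p),46) for p in ((238,274),(190,415),(300,95),(255,232))]
print(np.round(cr,0).tolist())
G=np.mean(cr,0); ydir=((cr[0]+cr[1])-(cr[2]+cr[3])); print("G",G,"lane sep",np.linalg.norm(ydir)/2)
g,e=tri((T,S),((323.8,286.7),(341.3,217.6))); o,eo=tri((T,S),((341.9,228.3),(311.4,252.6)))
print("green",g,e,"orange",o,eo,np.linalg.norm(g-o))
b1,e1=tri((T,S),((198.3,248.8),(436.5,276.2)));b2,e2=tri((T,S),((217.1,192.7),(409.2,315.6)))
print("cradles",b1,e1,b2,e2)
m=(b1+b2)/2-(g+o)/2; print("axis yaw",np.degrees(np.arctan2(m[1],m[0])),"hor len",np.hypot(*m[:2]))
w=b1-b2; w2=g-o; w3=ydir
for q in (w,w2,w3): print("cross yaw-90",np.degrees(np.arctan2(q[1],q[0]))-90)
m2=G-(g+o)/2;print(np.degrees(np.arctan2(m2[1],m2[0])),np.hypot(*m2[:2]))
E
```

```text
[[569.0, 93.0, 46.0], [498.0, 116.0, 46.0], [661.0, 63.0, 46.0], [590.0, 85.0, 46.0]]
G [579.54628288  89.05740909  46.        ] lane sep 97.51927578532599
green [473.87952527 -77.06196404  72.07437687] [np.float64(3.4), np.float64(3.4)] orange [ 569.39870362 -107.07937532   71.51856685] [np.float64(3.3), np.float64(3.3)] 100.12625697911244
cradles [539.32863987 129.53248801  53.4808457 ] [np.float64(0.5), np.float64(0.5)] [634.62059564  99.76337827  53.2018999 ] [np.float64(0.3), np.float64(0.3)]
axis yaw 72.46033277932553 hor len 216.7978522595897
cross yaw-90 72.65124860911277
cross yaw-90 72.55439577812206
cross yaw-90 71.73145183051457
72.27077212475434 190.15946223309706
```

Run:
```python
from h import *
d=pickle.load(open("f0.pkl","rb")); T,S=d["top"],d["scene"]
for a,b in (((214,254),(423.7,267.7)),((182.5,243.5),(449.3,284.3)),((232.8,197.8),(395.6,306.7))): print(tri((T,S),(a,b)))
# expected tin projection vs seen, for crest origin guess
yaw=np.radians(72.5)
for z in (46,):
    Rg=(Ro.from_euler("z",yaw)*Ro.from_euler("y",np.radians(-7))).as_matrix()
    G=np.array([579.5,89,z])
    for gp in ((-190,50,28),(-190,-50,28),(0,50,0),(0,-50,0),(-216,0,0)): 
        X=G+Rg@np.array(gp,float); print(gp,X.round(0),proj(T,X).round(1),proj(S,X).round(1))
for n,z,uvs in (("jar",42,((240,130),)),("disc",15,((356,161),))): print(n,onz(T,uvs[0],z))
```

```text
(array([530.09919187, 102.78924264,  56.6194259 ]), [np.float64(0.8), np.float64(0.8)])
(array([548.64167869, 155.94325707,  52.1920443 ]), [np.float64(0.1), np.float64(0.1)])
(array([625.33617311,  72.6962694 ,  55.17288825]), [np.float64(0.2), np.float64(0.2)])
(-190, 50, 28) [474. -79.  51.] [323.1 287.7] [338.4 224. ]
(-190, -50, 28) [ 569. -109.   51.] [340.9 230.7] [308.9 258.5]
(0, 50, 0) [532. 104.  46.] [214.  253.8] [423.  271.7]
(0, -50, 0) [627.  74.  46.] [232.8 197.8] [395.5 310.2]
(-216, 0, 0) [ 515. -115.   20.] [344.5 264.6] [315.  244.7]
jar [747.33331155  64.12013128  42.        ]
disc [ 698.4511643  -137.21578485   15.        ]
```

```bash
cat > go.py <<'E'
from h import *; import sys
from rig import telemetry
G=np.array([579.5,89,46.]); Rg=(Ro.from_euler("z",np.radians(72.5))*Ro.from_euler("y",np.radians(-7))).as_matrix()
Rt=Rg@np.diag([1.,-1,-1])
def main(tg):
    s=telemetry.sense(); R=Ro.from_euler("xyz",s["tcp_rot"]).as_matrix()
    dp,rot,P=plan(tg,G,Rg,s["eef_pos"],R,Rt)
    print("clock",s["clock"],"gutter pos",(Rg.T@(s["eef_pos"]-G)).round(1),"dp",dp.round(2),"rot",rot.round(2),"world",P.round(0),"F",s["contact_force"].round(1),"open",round(s["opening"],2))
main([float(a) for a in sys.argv[1:4]])
E
python3 go.py -258 50 110
```

```text
clock 0.1 gutter pos [-693.7  106.1  271.2] dp [ 8.63 -7.42  2.68] rot [ 0.48  1.09 -7.95] world [ 451. -153.  124.] F [-0.8 -0.2  0.3] open 1.0
```

Call:
play_rows --dp '[[0.6,-0.5,0],[1.2,-1.0,0.1],[1.9,-1.6,0.2],[2.6,-2.2,0.3],[3.2,-2.8,0.4]]' --rot '[[0,0.1,-0.8],[0.1,0.3,-1.6],[0.2,0.5,-2.5],[0.3,0.8,-3.5],[0.48,1.09,-4.5]]' --fingers 0.4

```text
clock: 0.52
eef_pos: [331.4, -410.2, 214.9]
tcp_rot: [-3.119, -0.124, 0.907]
contact_force: [0.3, -0.6, 0.4]
opening: 0.403
grasp_force: 0.0
```

```bash
python3 go.py -258 50 110
```

```text
clock 0.5167 gutter pos [-526.    86.5  234.8] dp [ 6.57 -1.54  3.15] rot [ 0.21 -0.05 -3.39] world [ 451. -153.  124.] F [ 0.3 -0.6  0.4] open 0.4
```

Call:
play_rows --dp '[[0.8,-0.2,0.2],[1.6,-0.4,0.4],[2.5,-0.6,0.7],[3.4,-0.8,1.1],[4.2,-1.0,1.5]]' --rot '[[0,0,-0.7],[0.1,0,-1.4],[0.1,0,-2.1],[0.2,0,-2.8],[0.2,0,-3.3]]'

```text
clock: 0.93
eef_pos: [407.1, -248.6, 176.8]
tcp_rot: [3.141, -0.125, 1.254]
contact_force: [-0.6, 0.3, -0.4]
opening: 0.404
grasp_force: 0.0
```

```bash
python3 go.py -258 50 110
```

```text
clock 0.9333 gutter pos [-355.1   62.9  175.4] dp [2.43 0.29 1.64] rot [ 0.02 -0.03 -0.11] world [ 451. -153.  124.] F [-0.6  0.3 -0.4] open 0.4
```

Call:
play_rows --dp '[[0.6,0.1,0.4],[1.2,0.2,0.8],[1.8,0.2,1.2],[2.3,0.3,1.6],[2.3,0.3,1.6]]' --rot '[[0,0,0],[0,0,0],[0,0,-0.1],[0,0,-0.1],[0,0,-0.1]]'

```text
clock: 1.35
eef_pos: [448.5, -156.4, 122.8]
tcp_rot: [-3.139, -0.127, 1.263]
contact_force: [-1.4, 1.0, 0.6]
opening: 0.399
grasp_force: 0.0
```

```bash
python3 go.py -252 50 13
python3 - <<'E'
from rig import optics
import cv2, pickle
d={n:optics.grab_frame(n) for n in ("top","scene")}; pickle.dump(d,open("f1.pkl","wb"))
a=cv2.resize(d["top"]["color"][170:370,240:440],(400,400)); b=cv2.resize(d["scene"]["color"][120:320,220:420],(400,400))
cv2.imwrite("pics/c1.png",cv2.hconcat([a,b])[:,:,::-1])
E
```

```text
clock 1.35 gutter pos [-262.    51.2  109.5] dp [0.24 0.03 2.41] rot [-0.02 -0.04 -0.03] world [ 456. -136.   28.] F [-1.4  1.   0.6] open 0.4
```

View pics/c1.png

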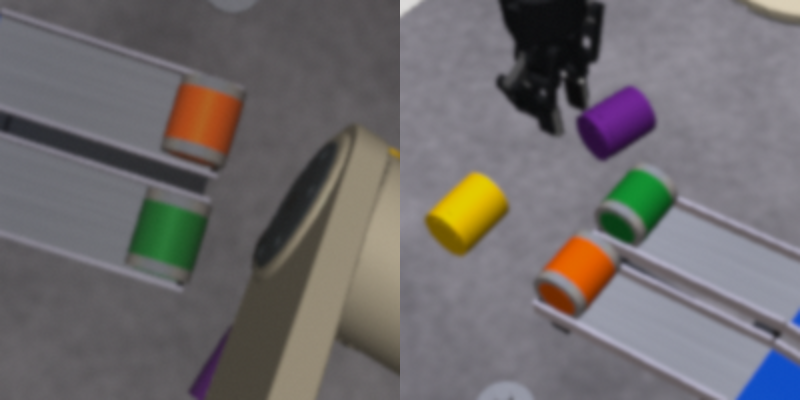

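The two-panel crop shows the open fingers hovering behind and above the ramp's low end, at about (545,110) in the right panel. Purple is at (616,122), so I'll check its clearance before descending.

Run:
```python
import sys; sys.argv=["",0,0,0]
from go import *
d=pickle.load(open("f0.pkl","rb"))
for n,uv in (("purple",(359,358)),("yellow",(422,261))): print(n,(Rg.T@(onz(d["top"],uv,28)-G)).round(0))
```

```text
clock 1.45 gutter pos [-264.3   50.1  111.6] dp [6.6  1.24 2.81] rot [ 0.   -0.03 -0.02] world [580.  89.  46.] F [0.2 0.  0.8] open 0.4
purple [-284.  143.   17.]
yellow [-338.  -44.   23.]
```

Call:
play_rows --dp '[[0.1,0,0.5],[0.2,0,1.0],[0.3,0,1.6],[0.3,0,2.2],[0.3,0,2.4]]' --rot '[[0,0,0],[0,0,0],[0,0,0],[0,0,0],[0,0,0]]'

```text
clock: 1.87
eef_pos: [455.2, -137.3, 29.4]
tcp_rot: [-3.141, -0.125, 1.26]
contact_force: [-0.7, 0.9, -1.0]
opening: 0.399
grasp_force: 0.0
```

```bash
python3 go.py -228 50 13
python3 - <<'E'
from rig import optics
import cv2, pickle
d={n:optics.grab_frame(n) for n in ("top","scene")}; pickle.dump(d,open("f2.pkl","wb"))
a=cv2.resize(d["top"]["color"][190:340,260:410],(400,400)); b=cv2.resize(d["scene"]["color"][150:300,260:410],(400,400))
cv2.imwrite("pics/c2.png",cv2.hconcat([a,b])[:,:,::-1])
E
```

```text
clock 1.8667 gutter pos [-253.3   50.5   14.4] dp [0.63 0.01 0.04] rot [-0.   -0.03 -0.05] world [ 463. -113.   31.] F [-0.7  0.9 -1. ] open 0.4
```

View pics/c2.png

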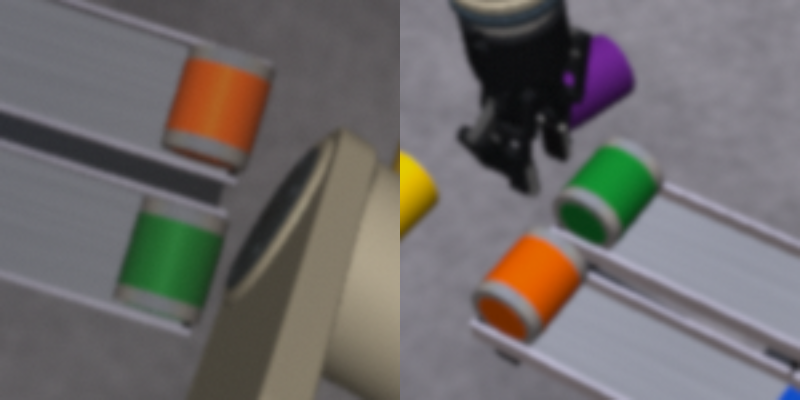

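The crop shows both fingertips, around (545,172), squarely behind the green tin at (610,195) and clear of the orange tin. Next I advance to contact and push.

Call:
play_rows --dp '[[0.2,0,0],[0.4,0,0],[0.55,0,0],[0.7,0,0],[0.85,0,0]]' --rot '[[0,0,0],[0,0,0],[0,0,0],[0,0,0],[0,0,0]]'

```text
clock: 2.38
eef_pos: [467.5, -104.6, 36.5]
tcp_rot: [3.138, -0.125, 1.262]
contact_force: [-0.9, -1.8, 1.6]
opening: 0.402
grasp_force: 1.0
```

```bash
python3 go.py -190 50 14
```

```text
clock 2.3833 gutter pos [-217.8   48.6   17.1] dp [ 0.69 -0.04  0.08] rot [ 0.04 -0.03 -0.03] world [475. -77.  37.] F [-0.9 -1.8  1.6] open 0.4
```

Call:
play_rows --dp '[[0.2,0,0],[0.4,0,0],[0.6,0,0],[0.8,0,0],[1.0,0,0]]' --rot '[[0,0,0],[0,0,0],[0,0,0],[0,0,0],[0,0,0]]'

```text
clock: 2.8
eef_pos: [478.9, -66.2, 40.6]
tcp_rot: [3.14, -0.125, 1.261]
contact_force: [-1.0, -1.8, 1.2]
opening: 0.401
grasp_force: 1.0
```

```bash
python3 go.py -150 50 14
python3 - <<'E'
from rig import optics
import cv2
d={n:optics.grab_frame(n) for n in ("top","scene")}
a=cv2.resize(d["top"]["color"][190:340,230:380],(400,400)); b=cv2.resize(d["scene"]["color"][150:300,280:430],(400,400))
cv2.imwrite("pics/c3.png",cv2.hconcat([a,b])[:,:,::-1])
E
```

```text
clock 2.8 gutter pos [-177.6   49.2   16.4] dp [ 0.69 -0.02  0.06] rot [ 0.02 -0.03 -0.04] world [487. -40.  42.] F [-1.  -1.8  1.2] open 0.4
```

View pics/c3.png

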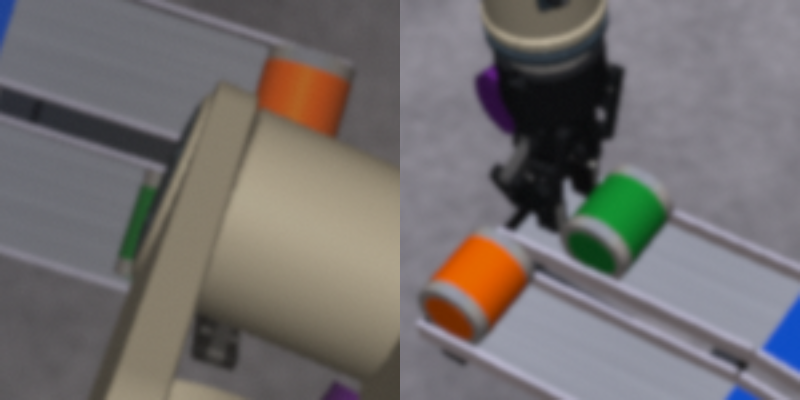

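The tin (615,225 in the right panel) rolls straight ahead of the fingers, and the orange tin is still in place. Continuing.

Call:
play_rows --dp '[[0.2,0,0],[0.4,0,0],[0.6,0,0],[0.8,0,0],[1.0,0,0]]' --rot '[[0,0,0],[0,0,0],[0,0,0],[0,0,0],[0,0,0]]'

```text
clock: 3.32
eef_pos: [491.1, -28.6, 45.6]
tcp_rot: [3.14, -0.125, 1.261]
contact_force: [-1.0, -2.4, 1.6]
opening: 0.399
grasp_force: 1.0
```

Call:
play_rows --dp '[[0.2,0,0],[0.4,0,0],[0.6,0,0],[0.8,0,0],[1.0,0,0]]' --rot '[[0,0,0],[0,0,0],[0,0,0],[0,0,0],[0,0,0]]'

```text
clock: 3.73
eef_pos: [503.1, 9.3, 50.6]
tcp_rot: [3.14, -0.125, 1.261]
contact_force: [-1.8, -2.2, 0.8]
opening: 0.402
grasp_force: 1.0
```

```bash
python3 go.py -20 50 16
python3 - <<'E'
import sys; sys.argv=["",0,0,0]
from go import *
from rig import optics
f=optics.grab_frame("scene")
for c in ("green","orange"):
  for u,a,k in blobs(f,c):
    if 280<u[0]<470 and 180<u[1]<340: print(c,u.round(1),a)
for x in (-120,-110,-100,-90): print(x,proj(f,G+Rg@np.array([x,50.,28])).round(1))
E
```

```text
clock 3.7333 gutter pos [-97.7  48.8  16.6] dp [ 1.94 -0.04  0.02] rot [ 0.02 -0.03 -0.04] world [525.  83.  59.] F [-1.8 -2.2  0.8] open 0.4
clock 3.7333 gutter pos [-97.7  48.8  16.6] dp [2.45 1.21 0.43] rot [ 0.02 -0.03 -0.04] world [580.  89.  46.] F [-1.8 -2.2  0.8] open 0.4
green [398.3 243.3] 524.5
orange [311.4 252.6] 600.0
-120 [368.2 237.6]
-110 [372.6 239.6]
-100 [377.1 241.6]
-90 [381.5 243.6]
```

The tin's centre is at x ≈ -59, which matches TCP + 39. Another 78 mm takes it over the crest.

Call:
play_rows --dp '[[0.2,0,0],[0.4,0,0],[0.6,0,0],[0.8,0,0],[1.0,0,0]]' --rot '[[0,0,0],[0,0,0],[0,0,0],[0,0,0],[0,0,0]]'

```text
clock: 4.2
eef_pos: [515.3, 47.0, 55.6]
tcp_rot: [3.14, -0.125, 1.261]
contact_force: [-0.5, -2.1, 1.2]
opening: 0.402
grasp_force: 1.0
```

Call:
play_rows --dp '[[0.2,0,0],[0.4,0,0],[0.55,0,0],[0.7,0,0],[0.8,0,0]]' --rot '[[0,0,0],[0,0,0],[0,0,0],[0,0,0],[0,0,0]]'

```text
clock: 4.62
eef_pos: [525.0, 77.4, 59.6]
tcp_rot: [3.14, -0.126, 1.261]
contact_force: [-1.0, -0.2, 0.2]
opening: 0.402
grasp_force: 0.0
```

Call:
play_rows --dp '[[0.1,0,0],[0.2,0,0],[0.2,0,0],[0.2,0,0],[0.2,0,0]]' --rot '[[0,0,0],[0,0,0],[0,0,0],[0,0,0],[0,0,0]]'

```text
clock: 5.03
eef_pos: [527.0, 83.9, 60.5]
tcp_rot: [3.14, -0.125, 1.261]
contact_force: [0.4, -0.4, 0.0]
opening: 0.397
grasp_force: 0.0
```

Run:
```python
import sys; sys.argv=["",-20,50,16]
from go import *
from rig import optics
f=optics.grab_frame("scene")
for c in ("green","orange"):
  for u,a,k in blobs(f,c):
    if 280<u[0]<470 and 180<u[1]<340: print(c,u.round(1),a)
for x,z in ((0,28),(10,27),(20,25),(33,22)): print(x,proj(f,G+Rg@np.array([x,50.,z])).round(1)+[2.9,-6.4])
cv2.imwrite("pics/c4.png",cv2.resize(f["color"][150:350,290:490],(600,600))[:,:,::-1])
```

```text
clock 5.0333 gutter pos [-18.7  48.5  16.9] dp [-0.03 -0.04  0.02] rot [ 0.02 -0.03 -0.04] world [525.  83.  59.] F [ 0.4 -0.4  0. ] open 0.4
green [442.1 265.3] 562.0
orange [311.4 252.6] 600.0
0 [426.2 256.3]
10 [431.  258.8]
20 [435.9 261.7]
33 [442.2 265.6]
```

View pics/c4.png

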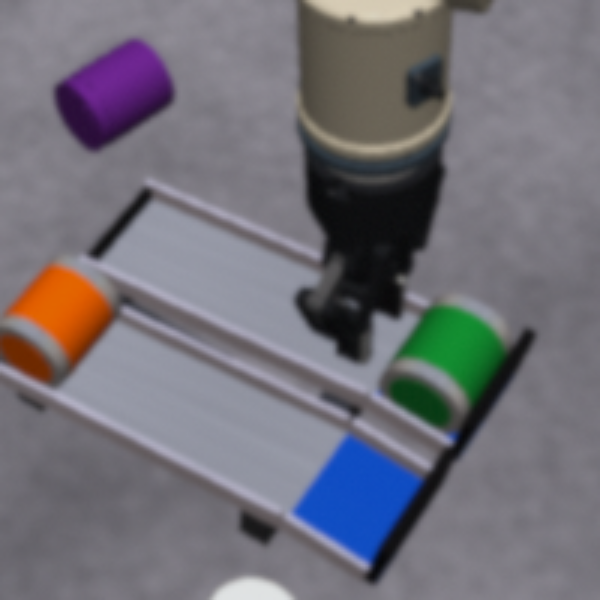

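The tin lies in the blue cradle against the black stop, at (450,355) in the crop. It is at x = 33, and the fingers have no contact. I back off and rise clear.

Call:
play_rows --dp '[[-0.2,0,0],[-0.5,0,-0.2],[-0.9,0,-0.8],[-1.2,0,-1.5],[-1.4,0,-2.2]]' --rot '[[0,0,0],[0,0,0],[0,0,0],[0,0,0],[0,0,0]]'

```text
clock: 5.5
eef_pos: [505.0, 18.7, 141.4]
tcp_rot: [-3.141, -0.124, 1.26]
contact_force: [0.5, -0.2, -0.2]
opening: 0.399
grasp_force: 0.0
```

Call:
play_rows --dp '[[0,0,-0.5],[0,0,-1.0],[0,0,-1.4],[0,0,-1.6],[0,0,-1.6]]' --rot '[[0,0,0],[0,0,0],[0,0,0],[0,0,0],[0,0,0]]'

```text
clock: 5.92
eef_pos: [504.8, 12.0, 206.2]
tcp_rot: [3.137, -0.126, 1.26]
contact_force: [-0.3, -0.3, -0.8]
opening: 0.402
grasp_force: 0.0
```

Run:
```python
from h import *
from rig import optics, telemetry, r
f=optics.grab_frame("scene"); ok={}
for c in ("green","orange"):
  for u,a,k in blobs(f,c):
    if 280<u[0]<470 and 180<u[1]<340: print(c,u.round(1),a); ok[c]=u
s=telemetry.sense(); print(s["eef_pos"].round(0),s["contact_force"].round(1))
if np.linalg.norm(ok["green"]-[442.1,265.3])<1.5 and np.linalg.norm(ok["orange"]-[311.4,252.6])<1.5: print(r.sign_off())
```

```text
green [442.2 265.4] 566.0
orange [311.4 252.6] 600.0
[504.  12. 205.] [-0.4 -0.4  0.7]
the job is handed in; nothing more can be done
None
```

The green-banded tin rests in the blue cradle against the end stop, the orange-banded tin has not moved, the fingers never went near the jar or the disc, and the job was handed in at about 6 s.

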